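# Wedge a hinged transformer plate off its base and hold it

## Task

Take the tall wooden wedge by its grip tab, lay it flat on the bench with the thin end towards the open front of the fixture, and push it in under the front edge of the hinged metal plate until that edge has just lifted off the base, by about 4 mm. Finish like that, without letting go: still gripping the wedge, so that the wedge alone holds the plate up, and keep the gripper off the plate and the transformer. Never raise the edge by as much as 10 mm, and leave the low wedge, the loupe and the tin where they are.

Things in the scene. Friction and masses are not known exactly. Their poses are not given: they have to be found in the camera images.
- fixture: Grey steel base fixed to the bench, 150 x 150 mm, rails 11 mm high. Origin at its centre on the bench; -x side is its open front, +x the rear. Rails 20 mm wide run along x, centred at y = -65 and +65 mm; between them is a channel 110 mm wide, 125 mm deep, open to the front and down to the bench. Hinge axis across the rear at x = +70, z = 16 mm (end lugs 22 mm high).
- tilt (a joint): Hinge of the plate, rad: 0 = plate level on the base, positive = front edge raised. The edge is 155 mm from the axis: 0.0065 rad is 1 mm of lift, 0.026 rad 4 mm. It swings freely, falls back under its weight; the edge bears down with 3 to 6 N.
- mount_plate: Dark bare steel plate 147 x 150 x 8 mm, hinged at the fixture's rear; a small black transformer (47 x 50 x 38 mm) is bolted on top, 95 mm behind the front edge. Origin in the middle of the hinge axis, axes as the fixture's when level; plate from x = -155 to -8 mm, y = -75 to +75, z = -4 to +4.
- lip (a point): Middle of the plate's lower front edge, the one facing the robot. It is 12 mm above the bench while the plate rests; it stands 10 mm in front of the fixture's rails (at x = -85 mm of the fixture).
- wedge_tall: Tall light-wood wedge, loose, about 0.12 kg, 36 mm wide, 132 mm long. Origin on its flat underside below the grip tab's centre; +x to the thin end. The ramp falls evenly (1 in 5) from 23 mm thick at x = 15 mm to 3 mm at the thin end, x = 115 mm; the body ends at x = -17. The tab, 30 mm long (x), 18 mm thick (y), stands on the thick end up to 52 mm height.
- wedge_tall_grip (a point): Centre of the tall wedge's grip tab where the fingers take it, 41 mm above its underside; pinch across the wedge's y.
- wedge_tall_tip (a point): Middle of the thin end of the tall wedge, on its underside. The plate begins to lift when this is 45 mm past the plate's front edge, and is up by 4 mm at 65 mm.
- wedge_low: The low light-wood wedge, loose, same kind and tab but only 97 mm long and at most 9 mm thick (tab top at 38 mm): too thin to reach the plate. To be left alone. Origin below its grip tab.
- loupe: Small black eyeglass loupe, 39 mm across, 32 mm high, standing loose; to be left alone. Origin under its centre.
- flux_tin: Small round tin with a yellow lid, 48 mm across, 18 mm high, standing loose; to be left alone. Origin under its centre.
There are look-alikes about, which are no part of the job. What is shaped like the wedge_tall but red is not meant.

How it is judged:
By the outcome, as a careful person would: the job done as asked, in the order asked, and still so for the second after the job is handed in, while the arm keeps its last pose, push and grip.
It also fails if it takes over 38 s, if anything falls off the work surface, if the arm or the gripper's body presses on something with over 40 N, if the wrist force passes 120 N, or if a joint passes its speed limit or range.

## Robot

A 6-joint arm with a two-finger parallel gripper is mounted at the origin on a cart in front of the work surface, level with it; the furniture and walls round the work are solid. World frame = base frame: x ahead of the robot, y to its left, z up, the work surface at z = 0. Lengths are in m, angles in rad, forces in N, time in s.
With the tool pointing down it reaches from about 0.275 to 0.725 m from the base axis. Payload 15.9 kg.
Tool frame: the origin (TCP) lies at the very end of the fingers, on their centre line; the grasp point (between the pads) lies manip.grip_point_offset behind it (manip.grip_point_offset is the distance from the TCP to the grasp point, in m); z points along the fingers, y is the line along which they close (so a half turn about z gives the same grasp; the last joint's range is limited). The gripper opens to 85 mm and grips with 20 to 120 N. Pads are 22 mm wide; open, the fingers measure 114 mm over their backs; the gripper's body (76 mm by 85 mm) begins 54 mm behind the grasp point. The pads swing forward as they close: fully open they stand 13 mm farther back than shut.
Start: joints at [-1.332, 0.213, -0.034, 1.323, 0, 1.571], TCP at [0.118, -0.486, 0.21] pointing down, gripper open.
Joint ranges: [-2.98, 2.98], [-0.74, 1.72], [-1.14, 1.35], [-2.1, 2.04], [-1.57, 1.44], [-3.14, 3.14]. Speed limits (rad/s): [1.89, 1.89, 2.39, 2.57, 3.14, 3.14].

## Interface

Orientations are given as a unit quaternion [w, x, y, z].
In Python, from bench import manip, imaging gives the robot as it stands.
- The arm moves only by the tool servo_tool, never from a script. Its argument "targets" is text: rows parted by semicolons, each of 7 numbers parted by spaces: the shift along the tool's x, y, z in m, then the turn, a rotation vector about the tool's x, y, z in degrees, then the finger opening in m, from 0 to 0.0854. In form: dx dy dz rx ry rz jaw; .... A call has 1 to 12 rows; each row is the pose to reach, as a shift and turn from the pose commanded when the call began, along the tool's axes at that moment; what a row does not reach only later rows make up. A row lasts 1/10 s, in which the tool goes at most 50 mm and 8.59 degrees, less where a joint would pass 70% of its speed; a pose out of reach is approached as far as the arm can. A call with a gripper value outside its range is refused whole. The fingers move at their own pace and stop on an object; the grip force is fixed at half the most. Time passes only in rows, so rows that repeat a pose let the fingers close. It gives the time, the measured TCP pose, the force, the opening and the grip force at its end, in the units of the state.
- manip.sense(): the state, without advancing time (a new reading comes with each control period).
- imaging.read_camera(name): name is "scene" or "side" or "wrist"; returns a dict with "frame" (400x640x3 uint8, blue, green, red), "fx", "fy", "cx", "cy" (pixels), "cam_to_world" (4x4, takes a point from camera to world coordinates). Camera axes: x right, y down, z forward; pixel columns grow to the right and rows downward; lengths in m; the calibration is good to about 2 mm. A picture is of the moment at which its call begins. There is no depth.
- manip.finish_job(): hands the job in; it is judged then, once.
The state is a dict: "time_s": time; "joint_positions": joint angles; "joint_velocities": joint speeds; "tau": joint torques, N m; "tool_pos": TCP position; "orientation": TCP orientation; "contact_force": force on the tool from outside, world axes, zero at the start; "moment": the same for the moment, N m; "opening": finger opening in m; "gripper_force": force on a finger pad.
Only numpy, scipy, OpenCV 4.12 (cv2) and the standard library are available. Lean on these libraries where they do the work, as an engineer would, in place of code of your own. Each camera call takes 0.05 s, during which the arm holds its last target. There are 200 camera calls.

## Working session

There is one attempt and no reset: what is moved stays moved. The work goes in short steps, Python scripts to look and compute and a tool call to move; the robot and the scene stay as the last step left them, time stands still between calls to the robot, and variables do not carry over. Pictures are saved under pics/ and viewed, at most 10 in all, crops included, and the job is handed in when it is done.

Besides the shell and the picture viewer there is one more tool, called by a JSON object that holds its "op" and its "data", one argument or row to a line. servo_tool: Moves the arm, as the interface text tells. Its arguments: {"type":"object","properties":{"targets":{"type":"string"}},"required":["targets"]}

```bash
mkdir -p pics; ls; cat > h.py <<'E'
import numpy as np, cv2
from bench import manip, imaging
def ray(c,u,v):
    T=np.array(c["cam_to_world"]); d=T[:3,:3]@np.array([(u-c["cx"])/c["fx"],(v-c["cy"])/c["fy"],1.]); return T[:3,3],d
def onz(c,u,v,z):
    o,d=ray(c,u,v); return o+d*(z-o[2])/d[2]
def proj(c,p):
    T=np.array(c["cam_to_world"]); q=T[:3,:3].T@(np.array(p)-T[:3,3]); return np.array([c["cx"]+c["fx"]*q[0]/q[2],c["cy"]+c["fy"]*q[1]/q[2]])
E
python3 - <<'E'
from h import *
a=imaging.read_camera("scene");b=imaging.read_camera("side")
for n,c in(("scene",a),("side",b)):
    cv2.imwrite(f"pics/{n}0.png",c["frame"]); T=np.array(c["cam_to_world"]);print(n,c["fx"],T[:3,3].round(3),T[:3,2].round(2))
s=manip.sense();print(s,manip.grip_point_offset)
E
```

```text
pics
scene 378.2666519166307 [0.171 0.564 0.758] [ 0.46 -0.52 -0.72]
side 416.106024250675 [ 0.454 -0.886  0.589] [ 0.12  0.87 -0.48]
{'time_s': 0.1, 'joint_positions': array([-1.33198952e+00,  2.13323659e-01, -3.50001522e-02,  1.32353073e+00,
       -2.20887280e-05,  1.57079024e+00]), 'joint_velocities': array([-0.0011625 , -0.00076064,  0.00130984, -0.00038616, -0.00039737,
        0.00129623]), 'tau': array([ 7.30323954e-04, -6.87248325e+01,  4.87806523e+01,  1.21590559e-02,
       -2.46570704e-05, -2.00561607e-05]), 'tool_pos': array([ 0.118182  , -0.48547331,  0.20965582]), 'orientation': array([-5.24023902e-04,  9.92879377e-01,  1.19122892e-01, -7.39912414e-05]), 'contact_force': array([0.02222536, 0.23245261, 0.49521502]), 'moment': array([-0.02178981,  0.04597956,  0.04733374]), 'gripper_force': 0.0, 'opening': 0.08555336493256024} 0.0187
```

View pics/scene0.png

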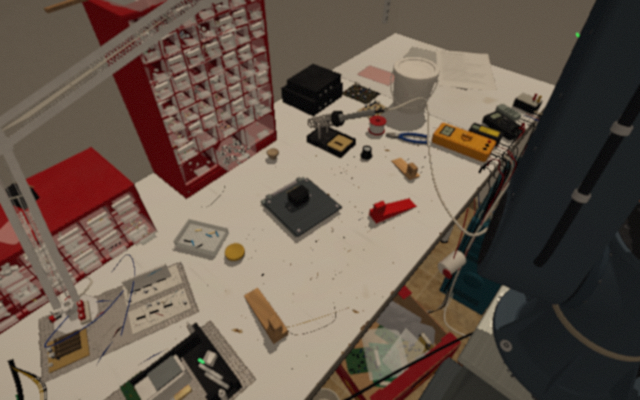

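View pics/side0.png

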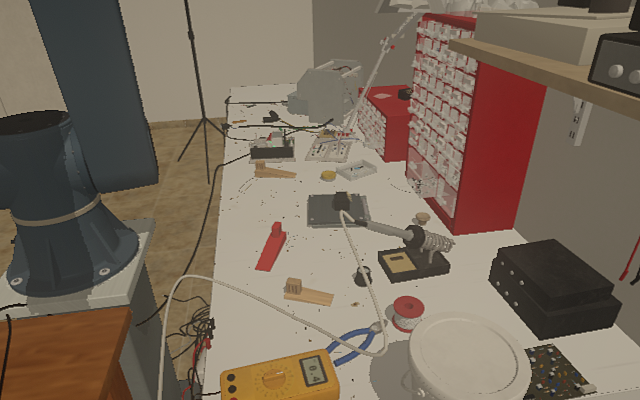

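Scene view: candidates are wood at (266,315), with its tab near (276,328), wood at (405,168), and the red look-alike at (392,208). The fixture is at (300,205), the tin at (235,252) and the loupe at (366,152). In the side view the woods are at (275,170) and (308,292). Next I measure both wood pieces and crop them.

```bash
python3 - <<'E'
from h import *
a=imaging.read_camera("scene");b=imaging.read_camera("side")
R=[(a,(235,280,60,70)),(a,(380,145,60,50)),(b,(240,150,70,40)),(b,(275,265,70,50))]
tiles=[]
for c,(x,y,w,h) in R:
    f=c["frame"][y:y+h,x:x+w]; hsv=cv2.cvtColor(f,cv2.COLOR_BGR2HSV)
    m=cv2.inRange(hsv,(5,75,50),(22,255,255)); cs,_=cv2.findContours(m,0,2); k=max(cs,key=cv2.contourArea)
    hull=cv2.approxPolyDP(cv2.convexHull(k),1.5,True)[:,0]+[x,y]
    for p in hull: print(p, onz(c,*p,0)[:2].round(3), end=' | ')
    print()
    t=cv2.resize(f,(390,290),interpolation=cv2.INTER_CUBIC); tiles.append(t)
cv2.imwrite("pics/crop1.png",np.vstack([np.hstack(tiles[:2]),np.hstack(tiles[2:])]))
# plate
f=a["frame"]; cv2.imwrite("pics/plate.png",cv2.resize(f[165:270,210:350],(800,600),interpolation=cv2.INTER_CUBIC))
print([onz(a,*p,.02)[:2].round(3) for p in((262,207),(297,180),(341,206),(296,237))])
E
```

```text
[255 288] [0.565 0.325] | [260 290] [0.552 0.321] | [287 327] [0.447 0.343] | [288 333] [0.436 0.351] | [275 343] [0.441 0.383] | [271 341] [0.45  0.385] | [244 297] [0.566 0.356] | [246 293] [0.57  0.347] | 
[391 161] [ 0.576 -0.242] | [400 157] [ 0.566 -0.276] | [412 162] [ 0.526 -0.28 ] | [417 167] [ 0.503 -0.27 ] | [419 176] [ 0.478 -0.24 ] | [408 179] [ 0.495 -0.208] | 
[256 160] [0.442 0.487] | [264 160] [0.47  0.481] | [295 173] [0.565 0.352] | [295 176] [0.563 0.33 ] | [257 177] [0.441 0.347] | [255 176] [0.434 0.356] | 
[287 279] [ 0.488 -0.177] | [300 279] [ 0.516 -0.182] | [333 294] [ 0.577 -0.242] | [330 304] [ 0.566 -0.269] | [323 305] [ 0.551 -0.269] | [284 298] [ 0.476 -0.235] | 
[array([0.718, 0.157]), array([0.719, 0.022]), array([0.564, 0.018]), array([0.583, 0.17 ])]
```

View pics/crop1.png

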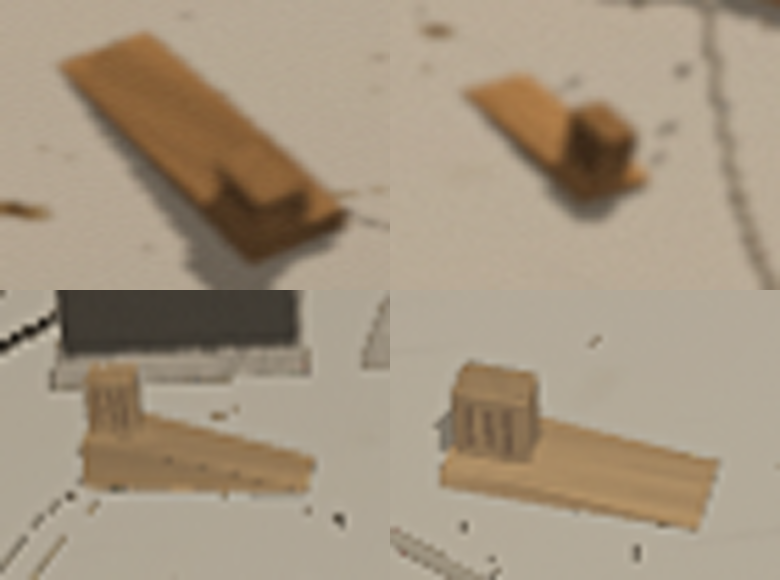

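View pics/plate.png

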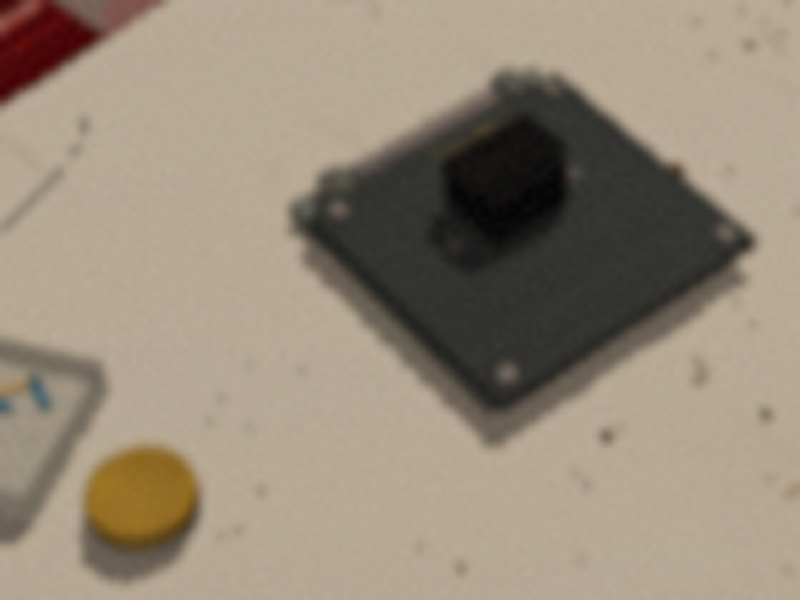

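Wood at scene (266,315), side (275,170), is thick at the tab end, about 130 mm long and tall. That makes it the tall wedge. The piece at (405,168) is flat and shorter, so it is the low one. The tall wedge lies about x 0.44–0.57, y 0.355, yaw about -10°. The plate's front edge is near x 0.573, y 0.094, yaw about -7°. I move towards the wedge now and refine with the wrist camera.

{"op": "servo_tool", "data": {
  "targets": "0.385 -0.304 0 0 0 -85 0.085;0.385 -0.304 0 0 0 -85 0.085;0.385 -0.304 0 0 0 -85 0.085;0.385 -0.304 0 0 0 -85 0.085;0.385 -0.304 0 0 0 -85 0.085;0.385 -0.304 0 0 0 -85 0.085;0.385 -0.304 0 0 0 -85 0.085;0.385 -0.304 0 0 0 -85 0.085;0.385 -0.304 0 0 0 -85 0.085;0.385 -0.304 0 0 0 -85 0.085;0.385 -0.304 0 0 0 -85 0.085;0.385 -0.304 0 0 0 -85 0.085"
}}

```text
time_s: 1.4
tool_pos: [0.4205, -0.0987, 0.2098]
orientation: [-0.0, 0.651, 0.759, -0.0]
contact_force: [-0.5, 0.1, 1.0]
opening: 0.0852
gripper_force: 0.0
```

```bash
python3 - <<'E'
from h import *
from scipy.spatial.transform import Rotation as Ro
s=manip.sense();q=s["orientation"];M=Ro.from_quat([q[1],q[2],q[3],q[0]]).as_matrix()
print(s["time_s"],s["tool_pos"],s["joint_positions"].round(2),M.round(3))
c=imaging.read_camera("wrist");T=np.array(c["cam_to_world"]);print(c["fx"],T.round(3),(M.T@(T[:3,3]-s["tool_pos"])).round(3))
E
```

```text
1.4 [ 0.42045357 -0.09873515  0.20984038] [-0.23  0.07 -0.2   1.3  -0.    1.19] [[-0.152  0.988 -0.001]
 [ 0.988  0.152 -0.   ]
 [ 0.    -0.001 -1.   ]]
299.1270846062285 [[ 0.988  0.145  0.044  0.41 ]
 [ 0.152 -0.944 -0.294 -0.023]
 [-0.001  0.298 -0.955  0.374]
 [ 0.     0.     0.     1.   ]] [ 0.076  0.001 -0.164]
```

{"op": "servo_tool", "data": {
  "targets": "0.448 0.107 0.01 0 0 -71 0.085;0.448 0.107 0.01 0 0 -71 0.085;0.448 0.107 0.01 0 0 -71 0.085;0.448 0.107 0.01 0 0 -71 0.085;0.448 0.107 0.01 0 0 -71 0.085;0.448 0.107 0.01 0 0 -71 0.085;0.448 0.107 0.01 0 0 -71 0.085;0.448 0.107 0.01 0 0 -71 0.085;0.448 0.107 0.01 0 0 -71 0.085;0.448 0.107 0.01 0 0 -71 0.085;0.448 0.107 0.01 0 0 -71 0.085;0.448 0.107 0.01 0 0 -71 0.085"
}}

```text
time_s: 2.65
tool_pos: [0.459, 0.3579, 0.2002]
orientation: [-0.0, 0.091, 0.996, -0.0]
contact_force: [1.0, -0.3, -0.1]
opening: 0.085
gripper_force: 0.0
```

```bash
python3 - <<'E'
from h import *
s=manip.sense();print(s["tool_pos"].round(4),s["joint_positions"].round(2))
c=imaging.read_camera("wrist");cv2.imwrite("pics/w1.png",c["frame"])
hsv=cv2.cvtColor(c["frame"],cv2.COLOR_BGR2HSV)
m=cv2.inRange(hsv,(5,75,50),(22,255,255)); cs,_=cv2.findContours(m,0,2)
for k in sorted(cs,key=cv2.contourArea)[-3:]:
    print(cv2.contourArea(k))
    for p in cv2.approxPolyDP(cv2.convexHull(k),2,True)[:,0]: print(p, onz(c,*p,0)[:2].round(3),onz(c,*p,.052)[:2].round(3))
E
```

```text
[0.459  0.3579 0.2002] [ 0.66  0.39  0.18  1.36 -0.    0.85]
4347.0
[397  38] [0.327 0.467] [0.335 0.453]
[238  73] [0.33  0.287] [0.338 0.3  ]
[211  76] [0.327 0.257] [0.335 0.273]
[175  70] [0.314 0.219] [0.324 0.241]
[248  32] [0.292 0.309] [0.305 0.318]
[373  22] [0.307 0.443] [0.318 0.433]
[388  26] [0.314 0.459] [0.324 0.446]
6844.5
[586   0] [0.328 0.666] [0.336 0.624]
[464  29] [0.331 0.539] [0.339 0.515]
[404  37] [0.327 0.475] [0.336 0.46 ]
[247  28] [0.288 0.309] [0.302 0.318]
[240   0] [0.261 0.308] [0.279 0.317]
8644.5
[0 0] [0.215 0.059] [0.239 0.104]
[43  8] [0.23  0.101] [0.252 0.139]
[132  41] [0.277 0.182] [0.293 0.209]
[164  86] [0.327 0.201] [0.336 0.226]
[111  99] [0.33  0.136] [0.338 0.17 ]
[ 84 102] [0.327 0.104] [0.335 0.143]
[ 0 74] [0.282 0.024] [0.297 0.074]
```

View pics/w1.png

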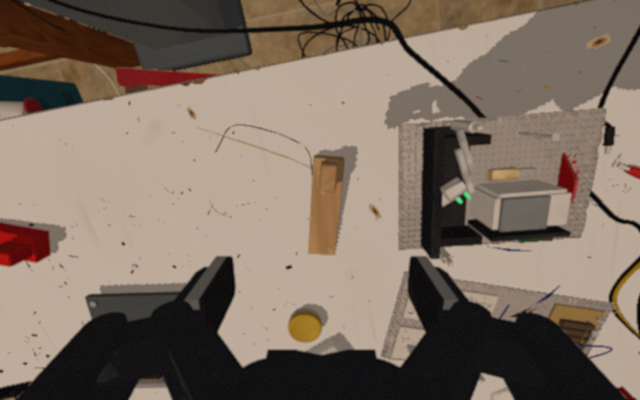

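Wrist view: the wedge has its tip edge at (309,252)–(335,254), its heel at (313,156)–(343,158) and its tab top at (320,162)–(337,192). The tin is at (305,326) and a plate corner at (88,297), and nothing blocks the wedge.

```bash
python3 - <<'E'
from h import *
c=imaging.read_camera("wrist");x,y,w,h=290,140,70,130
f=c["frame"][y:y+h,x:x+w];hsv=cv2.cvtColor(f,cv2.COLOR_BGR2HSV)
m=cv2.inRange(hsv,(5,75,50),(22,255,255)); cs,_=cv2.findContours(m,0,2);k=max(cs,key=cv2.contourArea)
for p in cv2.approxPolyDP(cv2.convexHull(k),1.5,True)[:,0]+[x,y]: print(p, [onz(c,*p,z)[:2].round(4).tolist() for z in(0,.003,.023)])
# row-wise edges along the ramp: z from expected tip distance
P=[]
for r in range(200,250,4):
    xs=np.where(m[r-y])[0]
    if len(xs): 
        z=.003+.02*(252-r)/(252-185); l,rr=onz(c,xs[0]+x,r,z),onz(c,xs[-1]+1+x,r,z); P.append([*(l+rr)[:2]/2,np.linalg.norm(l-rr)])
P=np.array(P);print(P.round(4)); k=np.polyfit(P[:,0],P[:,1],1);print(k,np.degrees(np.arctan(k[0])))
for q in((320,162),(341,163),(337,192),(319,191)): print(q,onz(c,*q,.052)[:2].round(4))
cv2.imwrite("pics/w2.png",cv2.resize(f,(420,590+190-0)[:2] if 0 else (320,594),interpolation=cv2.INTER_CUBIC))
E
```

```text
[314 155] [[0.4355, 0.354], [0.4351, 0.3542], [0.4323, 0.3552]]
[343 157] [[0.4443, 0.3883], [0.4438, 0.3882], [0.4406, 0.3873]]
[344 161] [[0.4493, 0.3887], [0.4488, 0.3886], [0.4453, 0.3877]]
[334 254] [[0.5712, 0.3554], [0.5696, 0.3556], [0.5594, 0.3565]]
[310 253] [[0.5638, 0.3239], [0.5623, 0.3243], [0.5525, 0.3269]]
[308 251] [[0.5604, 0.3218], [0.559, 0.3222], [0.5494, 0.325]]
[310 167] [[0.449, 0.3464], [0.4485, 0.3466], [0.445, 0.348]]
[[0.4888 0.359  0.0362]
 [0.4942 0.358  0.0365]
 [0.4995 0.3565 0.0356]
 [0.505  0.3555 0.0358]
 [0.5105 0.3539 0.0374]
 [0.5161 0.3523 0.0364]
 [0.5218 0.3512 0.0367]
 [0.5275 0.3496 0.0357]
 [0.5333 0.3479 0.0372]
 [0.5392 0.3461 0.0362]
 [0.5453 0.345  0.0365]
 [0.5513 0.3433 0.0355]
 [0.5575 0.3415 0.0371]]
[-0.25708138  0.48501489] -14.417468958354258
(320, 162) [0.4366 0.3614]
(341, 163) [0.4417 0.3829]
(337, 192) [0.4721 0.3735]
(319, 191) [0.4674 0.3546]
```

View pics/w2.png

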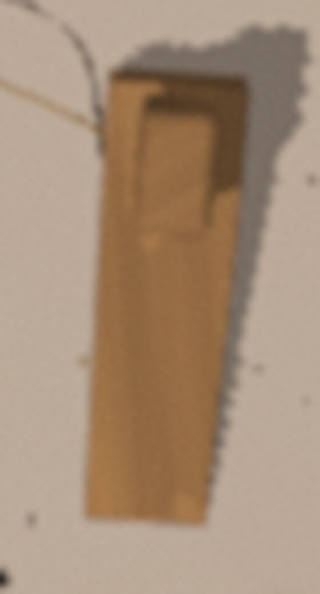

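Both routes agree: tab centre at about (0.454, 0.3685), yaw -14.4°, width 36 mm. Descending and gripping.

{"op": "servo_tool", "data": {
  "targets": "0.007 0.0095 0.05 0 0 4 0.07;0.007 0.0095 0.1 0 0 4 0.06;0.007 0.0095 0.14 0 0 4 0.05;0.007 0.0095 0.165 0 0 4 0.05;0.007 0.0095 0.175 0 0 4 0.05;0.007 0.0095 0.175 0 0 4 0.05;0.007 0.0095 0.175 0 0 4 0.02;0.007 0.0095 0.175 0 0 4 0;0.007 0.0095 0.175 0 0 4 0;0.007 0.0095 0.175 0 0 4 0;0.007 0.0095 0.175 0 0 4 0"
}}

```text
time_s: 3.85
tool_pos: [0.4543, 0.3708, 0.027]
orientation: [0.001, 0.125, 0.992, 0.001]
contact_force: [-1.3, -3.5, 10.3]
opening: 0.0157
gripper_force: 58.5
```

{"op": "servo_tool", "data": {
  "targets": "0 0 -0.01 0 0 0 0;0 0 -0.04 0 0 0 0;0 0 -0.075 0 0 0 0;-0.004 -0.04 -0.075 0 0 -2 0;-0.01 -0.085 -0.075 0 0 -4 0;-0.014 -0.13 -0.075 0 0 -6 0;-0.018 -0.175 -0.075 0 0 -8 0;-0.022 -0.22 -0.075 0 0 -8 0;-0.026 -0.25 -0.075 0 0 -8 0;-0.026 -0.262 -0.075 0 0 -8 0;-0.026 -0.262 -0.075 0 0 -8 0;-0.026 -0.262 -0.075 0 0 -8 0"
}}

```text
time_s: 5.05
tool_pos: [0.4144, 0.1106, 0.1007]
orientation: [0.0, 0.055, 0.998, 0.0]
contact_force: [0.1, 0.0, -1.4]
opening: 0.0159
gripper_force: 58.9
```

```bash
python3 - <<'E'
from h import *
s=manip.sense();print(s["tool_pos"].round(4),s["orientation"].round(4),s["contact_force"].round(1),s["opening"])
c=imaging.read_camera("wrist");a=imaging.read_camera("scene");b=imaging.read_camera("side")
np.save("w3.npy",[c,a,b],allow_pickle=True)
cv2.imwrite("pics/w3.png",c["frame"])
t=[cv2.resize(f["frame"][y:y+100,x:x+133],(400,300),interpolation=cv2.INTER_CUBIC) for f,x,y in((a,240,150),(b,260,140))]
cv2.imwrite("pics/ab3.png",np.hstack(t))
E
```

```text
[0.4144 0.1106 0.1007] [5.000e-04 5.520e-02 9.985e-01 3.000e-04] [ 0.1  0.  -1.4] 0.015924919889832766
```

View pics/w3.png

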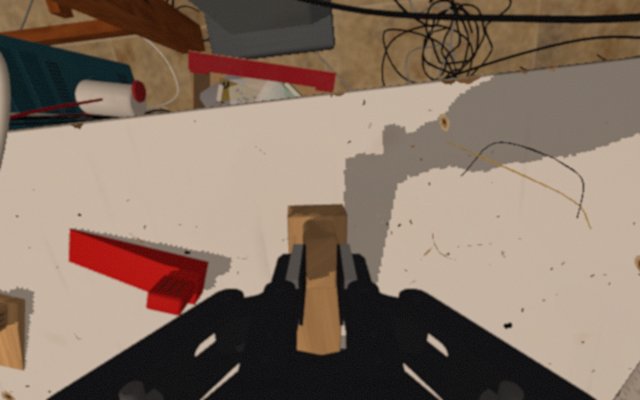

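View pics/ab3.png

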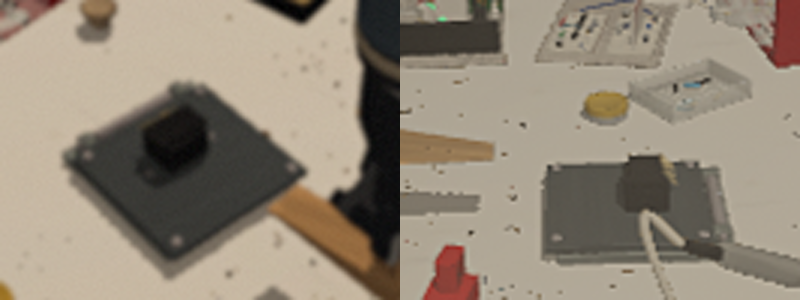

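Wrist view: the wedge is held level and square, heel at (290–345,210), with red pieces at (140,270) on the far side. The crops show the plate with its front corners clear in scene and side. Next I measure the lip edge from the two views.

```bash
python3 - <<'E'
from h import *
c,a,b=np.load("w3.npy",allow_pickle=True)
f0={"scene":cv2.imread("pics/scene0.png"),"side":cv2.imread("pics/side0.png")}
for n,cam,(x,y,w,h) in(("scene",a,(250,170,100,75)),("side",b,(295,185,80,50))):
    g=cv2.cvtColor(f0[n],cv2.COLOR_BGR2GRAY)[y:y+h,x:x+w]
    m=(g<95).astype(np.uint8)*255; cs,_=cv2.findContours(m,0,2);k=max(cs,key=cv2.contourArea)
    print(n,[ (p+[x,y]).tolist() for p in cv2.approxPolyDP(cv2.convexHull(k),2,True)[:,0]])
    # sub-pixel front edge crossing
    P=[]
    if n=="scene":
        for u in range(302,336,3):
            col=f0[n][:,u].mean(1); v0=int(232-(u-300)*.7)
            for v in range(v0-12,v0+16):
                if col[v]<95<=col[v+1]: P.append((u,v+(95-col[v])/(col[v+1]-col[v])))
    else:
        for v in range(198,225,2):
            row=f0[n][v].mean(1)
            for u in range(300,316):
                if row[u]>=95>row[u+1]: P.append((u+(row[u]-95)/(row[u]-row[u+1]),v));break
    W=np.array([onz(cam,*p,.012)[:2] for p in P]); print(np.array(P).round(1).tolist());
    k=np.polyfit(W[:,1],W[:,0],1); r=W[:,0]-np.polyval(k,W[:,1]); print("slope",k,"yaw",-np.degrees(np.arctan(k[0])),"rms",r.std(),"x at y=.094",np.polyval(k,.094), "y range",W[:,1].min(),W[:,1].max())
# red and tin
for nm,lo,hi in(("red",(170,150,60),(179,255,255)),("tin",(20,150,80),(35,255,255))):
    for cam,fr in((a,f0["scene"]),):
        m=cv2.inRange(cv2.cvtColor(fr,cv2.COLOR_BGR2HSV),lo,hi);m[:190]=0;m[:,:220]=0;m[280:]=0
        k=max(cv2.findContours(m,0,2)[0],key=cv2.contourArea);print(nm,[onz(cam,*p,.015)[:2].round(3).tolist() for p in cv2.approxPolyDP(cv2.convexHull(k),3,True)[:,0]])
# wedge tip while held (side view)
fr=b["frame"];m=cv2.inRange(cv2.cvtColor(fr,cv2.COLOR_BGR2HSV),(5,75,50),(22,255,255))[180:215,255:300]
k=max(cv2.findContours(m,0,2)[0],key=cv2.contourArea);print([(p+[255,180]).tolist() for p in cv2.approxPolyDP(cv2.convexHull(k),1,True)[:,0]])
for q in((.529,.079,.073),(.529,.079,.076),(.400,.093,.073)): print(proj(b,q).round(1),proj(a,q).round(1))
E
```

```text
scene [[308, 179], [341, 207], [323, 222], [295, 238], [265, 209], [262, 201], [298, 178]]
[[302.0, 236.6], [305.0, 234.0], [308.0, 232.1], [311.0, 230.2], [314.0, 227.8], [317.0, 226.1], [320.0, 223.8], [323.0, 222.7], [326.0, 221.1], [329.0, 218.5], [332.0, 216.4], [335.0, 214.2]]
slope [0.15163697 0.5547898 ] yaw -8.622470944089176 rms 0.0008360899493505265 x at y=.094 0.5690436787075547 y range 0.04473905456097471 0.15523609514681652
side [[367, 224], [363, 226], [308, 223], [309, 195], [336, 192], [358, 194]]
[[308.6, 198.0], [307.8, 200.0], [308.0, 202.0], [308.2, 204.0], [308.2, 206.0], [308.3, 208.0], [307.6, 210.0], [307.6, 212.0], [307.6, 214.0], [307.6, 216.0], [307.7, 218.0], [307.7, 220.0], [307.8, 222.0], [307.9, 224.0]]
slope [0.15306123 0.55817855] yaw -8.702224158197552 rms 0.0006928034358579255 x at y=.094 0.572566302107618 y range 0.015609981537777706 0.15276498862899357
red [[0.253, 0.019], [0.265, 0.016]]
tin [[0.647, 0.289], [0.654, 0.313], [0.687, 0.304], [0.681, 0.279], [0.663, 0.275]]
[[255, 183], [290, 188], [290, 192], [255, 194]]
[291.6 192.9] [337.5 212.5]
[291.6 191.9] [337.6 211.7]
[242.1 195. ] [378.5 244.8]
```

{"op": "servo_tool", "data": {
  "targets": "-0.007 0.003 0.03 0 0 2.3 0;-0.007 0.003 0.055 0 0 2.3 0;-0.007 0.003 0.065 0 0 2.3 0;-0.007 0.003 0.07 0 0 2.3 0;-0.007 0.003 0.072 0 0 2.3 0;-0.007 0.003 0.074 0 0 2.3 0;-0.007 0.003 0.074 0 0 2.3 0"
}}

```text
time_s: 5.9
tool_pos: [0.4216, 0.1123, 0.027]
orientation: [0.001, 0.075, 0.997, 0.0]
contact_force: [-2.8, -0.0, 3.8]
opening: 0.0156
gripper_force: 59.6
```

```bash
cat > look.py <<'E'
from h import *
s=manip.sense();q=s["orientation"];print(s["time_s"],s["tool_pos"].round(4),"yaw",2*np.degrees(np.arctan2(q[2],q[1])).round(2),s["contact_force"].round(1),s["opening"].round(4))
b=imaging.read_camera("side");a=imaging.read_camera("scene")
m=cv2.inRange(cv2.cvtColor(b["frame"],cv2.COLOR_BGR2HSV),(5,75,50),(22,255,255))[180:230,240:310]
k=max(cv2.findContours(m,0,2)[0],key=cv2.contourArea)
for p in cv2.approxPolyDP(cv2.convexHull(k),1,True)[:,0]+[240,180]: print(p,onz(b,*p,0)[:2].round(4))
t=[cv2.resize(f["frame"][y:y+100,x:x+133],(400,300),interpolation=cv2.INTER_CUBIC) for f,x,y in((a,240,150),(b,240,140))]
cv2.imwrite("pics/look.png",np.hstack(t))
E
python3 look.py
```

```text
Traceback (most recent call last):
  File "look.py", line 2, in <module>
    s=manip.sense();q=s["orientation"];print(s["time_s"],s["tool_pos"].round(4),"yaw",2*np.degrees(np.arctan2(q[2],q[1])).round(2),s["contact_force"].round(1),s["opening"].round(4))
                                                                                                                                                               ^^^^^^^^^^^^^^^^^^
AttributeError: 'float' object has no attribute 'round'
```

```bash
sed -i 's/s\["opening"\].round(4)/s["opening"]/' look.py; python3 look.py
```

```text
5.9 [0.4216 0.1123 0.027 ] yaw 171.38 [-2.8 -0.   3.8] 0.015622217204623035
[294 216] [0.5321 0.0817]
[246 218] [0.4026 0.0964]
[246 202] [0.4035 0.1863]
[255 197] [0.4302 0.2117]
[294 211] [0.535  0.1083]
```

{"op": "servo_tool", "data": {
  "targets": "-0.01 0 0 0 0 0 0;-0.02 0 0 0 0 0 0;-0.03 0 0 0 0 0 0;-0.04 0 0 0 0 0 0;-0.05 0 0 0 0 0 0;-0.058 0 0 0 0 0 0;-0.064 0 0 0 0 0 0;-0.068 0 0 0 0 0 0;-0.07 0 0 0 0 0 0;-0.07 0 0 0 0 0 0"
}}

```text
time_s: 7.0
tool_pos: [0.4908, 0.1019, 0.0269]
orientation: [0.0, 0.075, 0.997, 0.0]
contact_force: [-2.6, 0.7, 7.1]
opening: 0.0156
gripper_force: 59.9
```

```bash
python3 look.py
```

```text
7.0 [0.4908 0.1019 0.0269] yaw 171.38 [-2.6  0.7  7.1] 0.015566785089682305
[272 201] [0.4783 0.1774]
[282 197] [0.509  0.1959]
[307 208] [0.5728 0.1177]
[307 216] [0.5669 0.0749]
[272 217] [0.4726 0.088 ]
```

View pics/look.png

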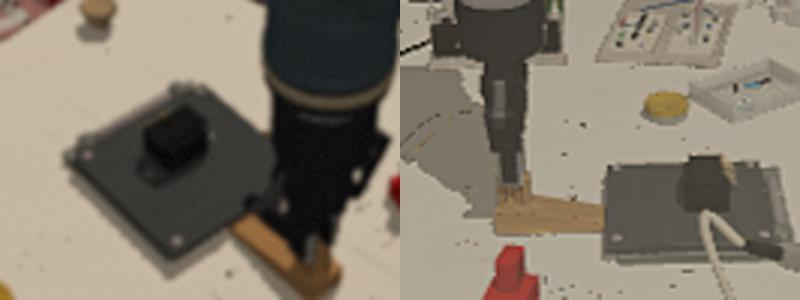

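The crops show the wedge going straight in under the middle of the plate's front edge. The tip is about 34.5 mm in, the tab is clear, and the plate is still level. I record baseline edge patches and step on.

```bash
cat > lift.py <<'E'
from h import *
import sys,os
R={"side":[(308,217,14,12),(309,188,12,12)],"scene":[(290,222,16,14)]}
s=manip.sense();print(s["time_s"],s["tool_pos"].round(4),s["contact_force"].round(2),s["moment"].round(2))
for n,rs in R.items():
    F=[];
    for i in range(4):
        c=imaging.read_camera(n);F.append(cv2.cvtColor(c["frame"],cv2.COLOR_BGR2GRAY).astype(np.float32))
    g=np.mean(F,0).astype(np.float32)
    if sys.argv[1]=="base": np.save(f"b_{n}.npy",g)
    g0=np.load(f"b_{n}.npy")
    # one-parameter shift by image gradient least squares (rows), via ECC translation
    for x,y,w,h in rs:
        W=np.eye(2,3,dtype=np.float32)
        try: cc,W=cv2.findTransformECC(g0[y:y+h,x:x+w],g,np.float32([[1,0,x],[0,1,y]]),cv2.MOTION_TRANSLATION,(3,200,1e-5),None,1)
        except cv2.error as e: print("ecc fail");continue
        print(n,(x,y),"shift",(W[:,2]-[x,y]).round(2),round(cc,3))
b=imaging.read_camera("side");a=imaging.read_camera("scene")
for n,c,p in(("side",b,[.562,.018,.012]),("side",b,[.584,.162,.012]),("scene",a,[.584,.162,.012])):
    print(n,"px for 4mm",(proj(c,np.array(p)+[0,0,.004])-proj(c,p)).round(2))
E
python3 lift.py base
```

```text
7.1 [0.4908 0.1019 0.0269] [-2.9   0.93  5.93] [0.38 0.73 0.05]
side (308, 217) shift [0. 0.] 1.0
side (309, 188) shift [0. 0.] 1.0
scene (290, 222) shift [0. 0.] 1.0
side px for 4mm [-0.05 -1.31]
side px for 4mm [-0.04 -1.22]
scene px for 4mm [-0.06 -1.  ]
```

{"op": "servo_tool", "data": {
  "targets": "-0.003 0 0 0 0 0 0;-0.006 0 0 0 0 0 0;-0.008 0 0 0 0 0 0;-0.008 0 0 0 0 0 0;-0.008 0 0 0 0 0 0"
}}

```text
time_s: 8.1
tool_pos: [0.4969, 0.1007, 0.0267]
orientation: [-0.001, 0.075, 0.997, 0.0]
contact_force: [-13.7, 1.0, 14.0]
opening: 0.0154
gripper_force: 60.9
```

{"op": "servo_tool", "data": {
  "targets": "-0.002 0 0 0 0 0 0;-0.002 0 0 0 0 0 0"
}}

```text
time_s: 8.3
tool_pos: [0.4984, 0.1005, 0.0266]
orientation: [-0.002, 0.075, 0.997, 0.0]
contact_force: [-17.6, 0.9, 17.2]
opening: 0.0153
gripper_force: 61.2
```

{"op": "servo_tool", "data": {
  "targets": "-0.002 0 0 0 0 0 0;-0.002 0 0 0 0 0 0"
}}

```text
time_s: 8.5
tool_pos: [0.5003, 0.1003, 0.0266]
orientation: [-0.002, 0.075, 0.997, 0.0]
contact_force: [-17.8, 2.2, 17.5]
opening: 0.0153
gripper_force: 61.2
```

{"op": "servo_tool", "data": {
  "targets": "-0.002 0 0 0 0 0 0;-0.002 0 0 0 0 0 0"
}}

```text
time_s: 8.7
tool_pos: [0.5023, 0.1, 0.0266]
orientation: [-0.002, 0.075, 0.997, 0.0]
contact_force: [-17.7, 1.5, 17.4]
opening: 0.0157
gripper_force: 61.1
```

{"op": "servo_tool", "data": {
  "targets": "-0.002 0 0 0 0 0 0;-0.002 0 0 0 0 0 0"
}}

```text
time_s: 8.9
tool_pos: [0.5044, 0.0997, 0.0266]
orientation: [-0.002, 0.075, 0.997, 0.0]
contact_force: [-17.7, 1.6, 16.5]
opening: 0.0153
gripper_force: 61.1
```

{"op": "servo_tool", "data": {
  "targets": "-0.002 0 0 0 0 0 0;-0.002 0 0 0 0 0 0"
}}

```text
time_s: 9.1
tool_pos: [0.5063, 0.0994, 0.0266]
orientation: [-0.002, 0.075, 0.997, 0.0]
contact_force: [-17.2, 3.0, 16.1]
opening: 0.0154
gripper_force: 61.1
```

```bash
python3 lift.py x
```

```text
9.1 [0.5063 0.0994 0.0266] [-17.17   2.99  16.15] [ 0.82  3.45 -0.  ]
side (308, 217) shift [-0.07 -0.21] 0.967
side (309, 188) shift [ 0.5  -0.53] 0.988
scene (290, 222) shift [-0.19 -0.48] 0.992
side px for 4mm [-0.05 -1.31]
side px for 4mm [-0.04 -1.22]
scene px for 4mm [-0.06 -1.  ]
```

{"op": "servo_tool", "data": {
  "targets": "-0.002 0 0 0 0 0 0;-0.004 0 0 0 0 0 0;-0.006 0 0 0 0 0 0;-0.008 0 0 0 0 0 0;-0.008 0 0 0 0 0 0;-0.008 0 0 0 0 0 0"
}}

```text
time_s: 10.2
tool_pos: [0.5144, 0.0982, 0.0266]
orientation: [-0.001, 0.075, 0.997, 0.0]
contact_force: [-15.2, 3.2, 13.6]
opening: 0.0156
gripper_force: 60.9
```

```bash
python3 lift.py x; python3 look.py
```

```text
10.2 [0.5144 0.0982 0.0266] [-15.18   3.2   13.59] [ 0.91  3.2  -0.04]
side (308, 217) shift [-0.01 -0.31] 0.927
side (309, 188) shift [-0.03 -1.16] 0.994
scene (290, 222) shift [-0.34 -0.76] 0.99
side px for 4mm [-0.05 -1.31]
side px for 4mm [-0.04 -1.22]
scene px for 4mm [-0.06 -1.  ]
10.7 [0.5144 0.0982 0.0266] yaw 171.4 [-16.7   2.7  14.1] 0.01585548165414056
[281 198] [0.5056 0.1903]
[291 197] [0.5352 0.1906]
[307 207] [0.5735 0.1232]
[307 216] [0.5669 0.0749]
[281 217] [0.4967 0.0833]
```

{"op": "servo_tool", "data": {
  "targets": "-0.002 0 0 0 0 0 0;-0.004 0 0 0 0 0 0;-0.004 0 0 0 0 0 0;-0.004 0 0 0 0 0 0;-0.004 0 0 0 0 0 0"
}}

```text
time_s: 11.3
tool_pos: [0.5184, 0.0976, 0.0266]
orientation: [-0.001, 0.075, 0.997, 0.0]
contact_force: [-15.5, 1.7, 13.7]
opening: 0.0153
gripper_force: 60.8
```

```bash
sed -i 's/(308,217,14,12),(309,188,12,12)/(301,217,16,14),(304,216,24,14),(309,188,12,12),(309,186,24,16)/; s/\[(290,222,16,14)\]/[(290,222,16,14),(286,218,24,24)]/' lift.py; python3 lift.py x; python3 - <<'E'
from h import *
b=imaging.read_camera("side")["frame"];g0=np.load("b_side.npy")
g=cv2.cvtColor(b,cv2.COLOR_BGR2GRAY)
for u in (309,311,313,320): print(u,g0[214:230,u].astype(int).tolist(),g[214:230,u].tolist())
cv2.imwrite("pics/end.png",np.hstack([cv2.resize(f[180:235,270:340],(400,314),interpolation=cv2.INTER_CUBIC) for f in(cv2.cvtColor(g0.astype(np.uint8),8),b)]))
E
```

```text
11.3 [0.5184 0.0976 0.0266] [-15.45   1.68  13.71] [0.91 3.14 0.03]
side (301, 217) shift [-0.21 -0.34] 0.961
side (304, 216) shift [-0.15 -0.27] 0.962
side (309, 188) shift [ 0.38 -1.06] 0.993
side (309, 186) shift [ 0.4  -0.85] 0.993
scene (290, 222) shift [-0.47 -0.99] 0.983
scene (286, 218) shift [-0.48 -0.39] 0.987
side px for 4mm [-0.05 -1.31]
side px for 4mm [-0.04 -1.22]
scene px for 4mm [-0.06 -1.  ]
309 [84, 84, 84, 83, 83, 83, 82, 84, 88, 76, 93, 123, 120, 144, 171, 168] [85, 84, 84, 86, 82, 85, 84, 77, 81, 112, 122, 118, 129, 176, 170, 168]
311 [84, 85, 84, 88, 118, 134, 100, 84, 88, 78, 90, 118, 124, 164, 173, 170] [85, 83, 93, 139, 130, 85, 83, 79, 83, 108, 116, 115, 122, 164, 172, 170]
313 [85, 84, 84, 84, 99, 128, 85, 85, 88, 76, 85, 124, 103, 101, 136, 175] [84, 84, 85, 113, 147, 81, 83, 79, 77, 66, 87, 124, 104, 102, 136, 175]
320 [86, 85, 86, 85, 86, 86, 86, 85, 82, 77, 82, 113, 100, 105, 155, 173] [85, 86, 86, 86, 86, 87, 87, 81, 79, 77, 85, 112, 100, 105, 155, 174]
```

View pics/end.png

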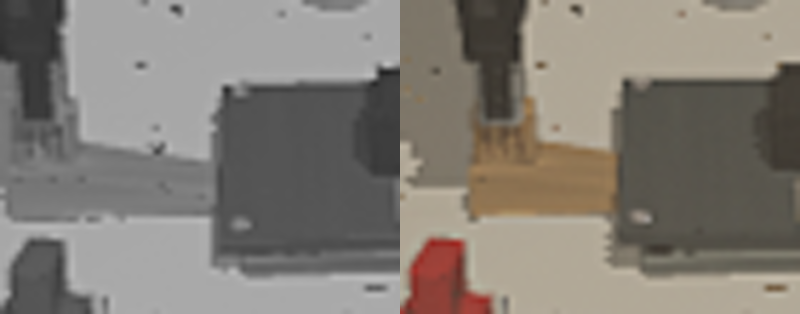

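The comparison shows the front edge is up: the near screw dot at (311,218) moved up about 1.2–1.35 px, which is about 4 mm. The wedge lies flat with the gripper well clear of the plate. Handing in.

```bash
python3 -c "
from bench import manip
print(manip.finish_job())"
```

```text
the job is handed in; nothing more can be done
None
```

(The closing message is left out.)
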